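Roll the hydrogen canister up into its filling dock

ROBOT

A 6-joint arm with a two-finger parallel gripper is mounted at the origin on the work surface. World frame = base frame: x ahead of the robot, y to its left, z up, the work surface at z = 0. Lengths are in mm, angles in rad, forces in N, time in s.
With the tool pointing down it reaches from about 350 to 775 mm from the base axis. Payload 7.3 kg.
Tool frame: the origin (TCP) lies on the centre line of the jaws, within the pads' length; the fingertips stand 22 mm ahead of it and the grasp point (between the pads) lies 3 mm ahead of it (bot.finger_overhang is the distance from the TCP to the fingertips, in mm); y points along the fingers, z is the direction in which the jaws open and shut, and the axes are right-handed (so a half turn about y gives the same grasp; the last joint's range is limited). The gripper opens to 92 mm and grips with 3 to 60 N. Pads are 19 mm wide; open, the fingers measure 130 mm over their backs; the gripper's body (75 mm by 190 mm) begins 47 mm behind the grasp point.
Start: joints at [1.048, 0.342, 1.524, -0, 1.275, -0.146], TCP at [193.158, 488.193, 248.741] pointing down, gripper open.
Joint ranges: [-2.53, 2.53], [-0.77, 2.02], [0.04, 2.7], [-1, 4.14], [0.28, 2.66], [-3.11, 3.11]. Speed limits (rad/s): [2.57, 2.57, 3.14, 3.14, 3.14, 3.14].

INTERFACE

Orientations are given as [roll, pitch, yaw] about the fixed x, y, z axes, in that order (R = Rz(yaw) Ry(pitch) Rx(roll)).
In Python, from plant import bot, viewer, find_in, spot_point gives the robot as it stands.
- The arm moves only by the tool send_rows, never from a script. Its argument "moves" is a list of rows, each a list of 3 entries, a list of its own where there are three numbers: the shift along the tool's x, y, z in mm, then the turn, a rotation vector about the tool's x, y, z in degrees, then the finger opening in mm, from 0 to 91.8. A call has 1 to 20 rows; each row shifts and turns the pose as measured when the row begins, along the tool's axes as they then stand; what a row does not reach is not made up. A row lasts 1/8 s, in which the tool goes at most 62.5 mm and 10.7 degrees, less where a joint would pass 70% of its speed; a pose out of reach is approached as far as the arm can. A call with a gripper value outside its range is refused whole. The fingers move at their own pace and stop on an object; the grip force is fixed at half the most. Time passes only in rows, so rows that do not move let the fingers close. It gives the time, the measured TCP pose, the force and the opening at its end, in the units of the state.
- bot.get_obs(): the state, without advancing time (a new reading comes with each control period).
- viewer.capture(name): name is "scene" or "top" or "wrist"; returns the picture (400x640x3 uint8, blue, green, red); there is no depth.
- viewer.camera_model(name): a dict with "fx", "fy", "cx", "cy" (pixels), "rvec" (rotation vector, rad) and "tvec" (3), from world to camera coordinates, as OpenCV has them. Camera axes: x right, y down, z forward; pixel columns grow to the right and rows downward; lengths in mm; the calibration is good to about 2 mm. A picture is of the moment at which its call begins: read the wrist's pose just before it. camera_model takes no time and is no camera call; for the wrist camera it gives the pose at the moment of the call.
- bot.close_job(): hands the job in, once; it reports no verdict.
Trained networks look in the newest picture that a camera, given by its name, has taken for a name from the list of things; names that differ only in an ending like _2 or _b are one class to them, and where a whole thing is asked for, a point or a joint stands for the part that bears it (a point fixed in the world has none). Each returns a list of dicts, best first, with "conf" (0 to 1); they miss things now and then, are a little off and sometimes report something else, mostly with a low value. They report only what shows in the picture. A call takes as long as a camera call. They do not tell look-alikes from the thing itself.
- find_in(camera, thing): "extent" ([centre column, centre row, width, height] in pixels, round what is visible of it).
- spot_point(camera, thing): "point" ([column, row] in pixels: a listed point, or the origin of a listed thing).
The state is a dict: "time": time; "joint_positions": joint angles; "dq": joint speeds; "tau": joint torques, N m; "tool_pos": TCP position; "tcp_rot": TCP orientation; "contact_force": force on the tool from outside, world axes, zero at the start; "moment": the same for the moment, N m; "grip_width": finger opening in mm.
Only numpy, scipy, OpenCV 4.12 (cv2) and the standard library are available. Lean on these libraries where they do the work, as an engineer would, in place of code of your own. Each camera call takes 0.05 s, during which the arm holds its last target.

TASK

Load the green canister into the filling dock: with your fingertips push it, rolling, up the little ramp and over the crest into its seat against the stop, keeping a finger behind it so that it never runs away or rolls back down by itself, and never picking it up. Once it is seated, press the green start button on top of the dock fully down and let it come up again; take your hand clear and leave everything else on the table where it stands.

Things in the scene. Friction and masses are not known exactly. Their poses are not given: they have to be found in the camera images.
- dock: Fixed filling dock; place and yaw vary (it runs roughly from the robot's right to left). Origin on the table under its middle; x uphill, y across, z up. Along x in mm: lip, 18 high, -194 to -190; landing, top 10 above the table, to -90; 8 degree ramp to 70, rising to 32.5; step of 5 down to the black seat, top 27.5, to 112; silver housing to 212, 110 wide, 85 high, its upright face the stop.
- ramp: Sloped aluminium part of the dock, 8 degrees, 161.6 mm long. Origin: middle of its foot line, on the upper face; x up the slope, y across, z square to it. White side rails, 5 mm thick, stand about 12 mm above landing, ramp and seat; the channel between them is 90 mm wide.
- canister: Green polished gas canister with bright steel ends, a smooth cylinder of 50 mm diameter and 84 mm length, 0.25 to 0.5 kg, lying across the dock's landing. Origin: its centre; its own y is the cylinder's axis (parallel to the dock's y), x and z turn with it as it rolls. It rolls freely and slides easily on a finger (friction about 0.3 to 0.4).
- seat (a point): Where the canister's centre lies when seated: 52.5 mm above the table, 25.5 mm before the stop face (x = 86.5 mm in the dock's frame). Once dropped behind the crest, the canister stays there by itself, against or within 2 mm of the stop.
- start (a joint): Travel of the start button in m: 0 up, 0.006 fully down; a spring of about 5 N at full travel brings it back up.
- start_top (a point): Centre of the green start button's top face (28 mm diameter), on top of the dock's housing; pressed straight down.
- spare: Blue spare canister standing upright beside the ramp, 50 mm diameter, 84 mm high; origin at the middle of its underside. Leave alone.
- beaker: Glass beaker standing beside the dock, 60 mm diameter, 75 mm high; origin at the middle of its underside. Leave alone.
- screwdriver: Screwdriver lying beside the landing on the side of the robot, along the dock; origin under its middle. Leave alone.
- meter: Orange hand-held meter lying on the table, 75 x 140 x 34 mm, origin under its middle. Leave alone.
- car: Model car with white cabin, about 90 x 150 x 57 mm, on the robot's left; origin under its middle. Leave alone.
Mind the look-alikes: they are no part of the job. Leave any orange, pink or red look-alike of the canister alone.

How it is judged (in metres and radians):
On the way, in this order (a step that is already met when the one before it is completed fails the run):
1. the green canister lies in its seat against the stop (x of canister in the frame of dock between 0.083 and 0.091 m and z of canister in the frame of dock between 0.048 and 0.0545 m and y of canister in the frame of dock between -0.008 and 0.008 m and angle between the y axis of canister and the y axis of dock, either way round below 0.12 rad and linear speed of canister below 0.03 m/s), for 0.2 s.
2. the start button is pressed fully down (value of joint start above 0.0045 m), for 0.05 s.
At the end, for the whole second after the job is handed in: The green canister rests in its seat (centre within 4 mm of seat along the dock, 8 mm across, axis across the dock), the start button is up again (under 1.5 mm), and every bystander is within 30 mm of its place, spare and beaker upright (x of canister in the frame of dock between 0.083 and 0.091 m and z of canister in the frame of dock between 0.048 and 0.0545 m and y of canister in the frame of dock between -0.008 and 0.008 m and angle between the y axis of canister and the y axis of dock, either way round below 0.12 rad and linear speed of canister below 0.02 m/s and value of joint start below 0.0015 m and distance of each of spare, beaker, screwdriver, meter, car from where it was at the start of the episode below 0.03 m and angle between each of spare, beaker's own z axis and vertical below 0.3 rad); the robot touches nothing.
It fails at once if the canister runs free on the ramp: faster than 0.2 m/s with nothing of the robot touching it (x of canister in the frame of ramp between 0 and 0.145 m and linear speed of canister above 0.2 m/s and contact force between canister and the fingers below 0.01 N and contact force between canister and the arm below 0.01 N).
It fails at once if the canister is lifted off the dock (by about 10 mm) or leaves it ((x of canister in the frame of ramp above 0 m and z of canister in the frame of ramp above 0.035 m) or (x of canister in the frame of ramp below 0 m and z of canister in the frame of dock above 0.045 m) or z of canister in the frame of dock below 0.028 m or angle between the y axis of canister and the y axis of dock, either way round above 0.4 rad).
It fails at once if the start button is pressed before the canister is seated (value of joint start above 0.003 m and x of canister in the frame of dock below 0.08 m).
It fails at once if a bystander is pushed away (30 mm) or knocked over (distance of any of spare, beaker, screwdriver, meter, car from where it was at the start of the episode above 0.03 m or angle between any of spare, beaker's own z axis and vertical above 0.5 rad).
It also fails if it takes over 48 s, if anything falls off the work surface, if the arm or the gripper's body presses on something with over 40 N, if the wrist force passes 120 N, or if a joint passes its speed limit or range.

## Working session

There is one attempt and no reset: what is moved stays moved. The work goes in short steps, Python scripts to look and compute and a tool call to move; the robot and the scene stay as the last step left them, time stands still between calls to the robot, and variables do not carry over. Pictures are saved under pics/ and viewed, and the job is handed in when it is done.

Besides the shell and the picture viewer there is one more tool, called after "Call:" in YAML: its name, and indented under it one key for each argument. send_rows: Moves the arm, as the interface text tells. Its arguments: {"type":"object","properties":{"moves":{"type":"array","items":{"type":"array"}}},"required":["moves"]}

```bash
ls; mkdir -p pics; python3 - <<'E'
from plant import bot, viewer, find_in, spot_point
import cv2
for c in ("scene","top"):
    cv2.imwrite(f"pics/{c}0.png",viewer.capture(c))
    m=viewer.camera_model(c); print(c,m)
    for t in ("dock","canister","start_top","seat","spare","beaker","screwdriver","ramp"):
        try: print(t,[(d['point'],round(d['conf'],2)) for d in spot_point(c,t)][:4])
        except Exception as e: print(t,e)
print(bot.get_obs())
E
```

```text
pics
scene {'fx': 388.8964646476308, 'fy': 388.8964646476308, 'cx': 314.93740802834094, 'cy': 194.72164451434838, 'rvec': array([ 2.20290216,  0.68422253, -0.28491648]), 'tvec': array([-457.33670354, -129.27368265, 1482.70500588])}
dock [([298.2, 232.8], 0.74), ([321.7, 255.3], 0.25)]
canister [([238.1, 300.3], 0.98), ([213.7, 217.4], 0.95), ([287.7, 299.6], 0.65)]
start_top []
seat [([314.6, 201.4], 0.64)]
spare [([321.8, 256.2], 0.56)]
beaker [([358.7, 221.0], 0.74), ([323.8, 259.2], 0.39)]
screwdriver [([254.9, 227.8], 0.78)]
ramp [([274.6, 245.0], 0.82)]
top {'fx': 413.6842295880129, 'fy': 413.6842295880129, 'cx': 329.05009381691406, 'cy': 192.95888339546602, 'rvec': array([ 2.11718984, -2.11416904,  0.19957299]), 'tvec': array([  10.56425762,  546.58202854, 1436.49784273])}
dock [([355.0, 200.3], 0.65), ([313.1, 159.3], 0.55)]
canister [([387.0, 202.0], 0.88), ([435.0, 189.7], 0.7), ([415.2, 161.0], 0.68), ([383.8, 265.8], 0.63)]
start_top [([306.3, 189.6], 0.38)]
seat [([329.7, 195.6], 0.84)]
spare [([366.0, 167.7], 0.49)]
beaker [([312.5, 163.6], 0.78), ([365.1, 165.9], 0.34)]
screwdriver [([367.8, 230.2], 0.64)]
ramp [([374.9, 199.9], 0.89)]
{'time': 0.9, 'joint_positions': array([ 1.04801071e+00,  3.41985769e-01,  1.52409472e+00,  2.31233016e-05,
        1.27541732e+00, -1.45975370e-01]), 'dq': array([-0.0011296 , -0.00226293,  0.00145966,  0.0028221 , -0.0010819 ,
        0.00095244]), 'tau': array([-4.47780312e-04, -4.31122863e+01, -2.44474268e+01,  7.19013624e-02,
        4.85365489e-02,  4.14387841e-06]), 'tool_pos': array([193.1456912 , 488.19594994, 248.74974705]), 'tcp_rot': array([-1.57069926e+00,  8.09013483e-06, -3.76816977e-01]), 'contact_force': array([-0.45879764,  0.01732542,  0.48992145]), 'moment': array([0.01629118, 0.03170953, 0.00751806]), 'grip_width': 91.83038143727987}
```

```bash
python3 - <<'E'
import cv2
a=cv2.imread("pics/scene0.png"); cv2.imwrite("pics/s1.png",cv2.resize(a[150:350,180:420],None,fx=3.3,fy=3,interpolation=cv2.INTER_CUBIC)[:600,:800])
a=cv2.imread("pics/top0.png"); cv2.imwrite("pics/t1.png",cv2.resize(a[120:290,260:460],None,fx=4,fy=3.5,interpolation=cv2.INTER_CUBIC)[:600,:800])
E
```

```text
(no output)
```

View pics/top0.png

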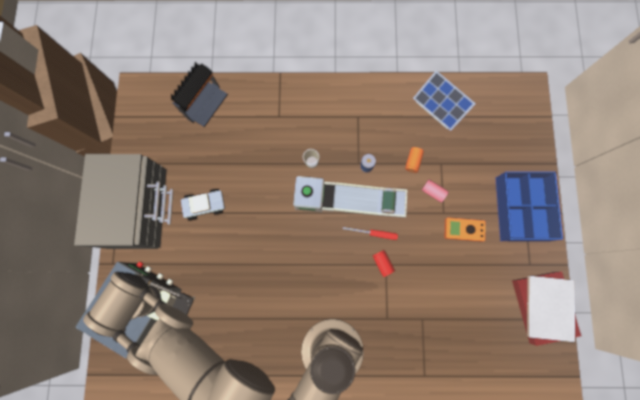

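View pics/s1.png

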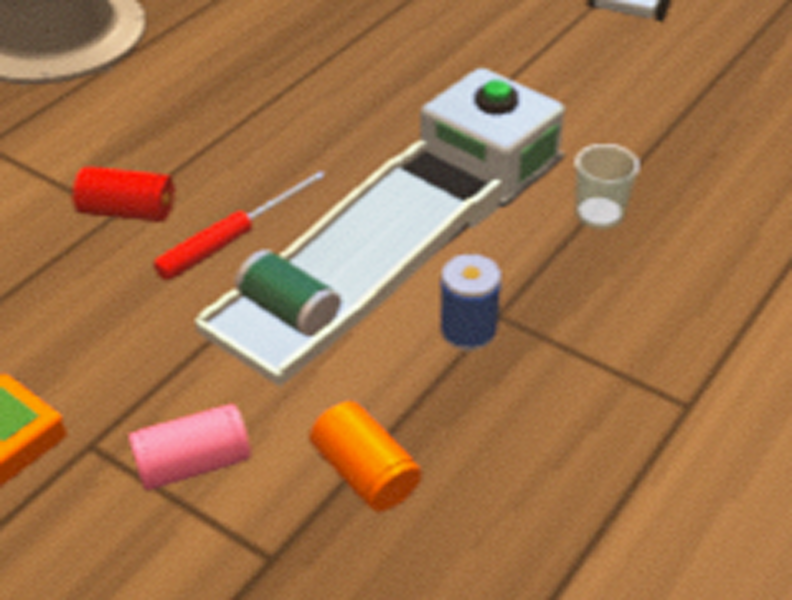

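View pics/t1.png

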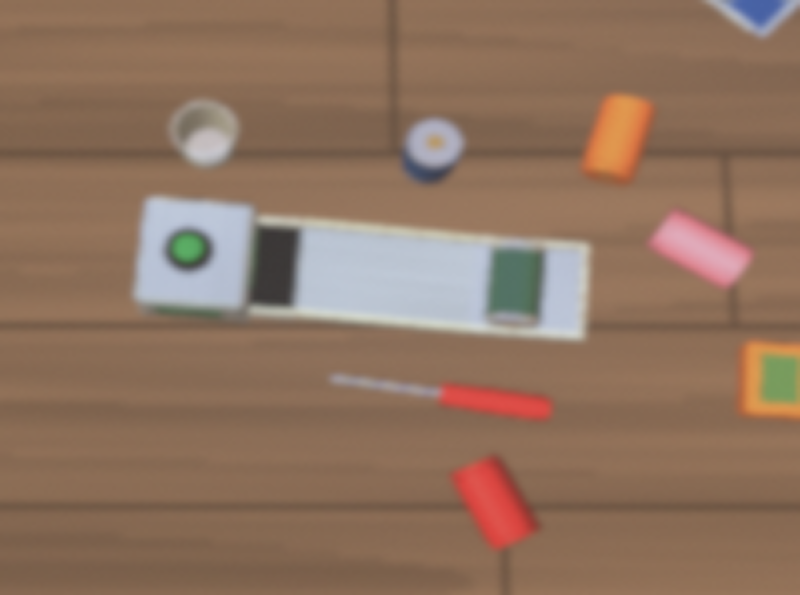

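```bash
cat > h.py <<'E'
import numpy as np,cv2
from scipy.optimize import least_squares
def proj(m,P):
    K=np.array([[m['fx'],0,m['cx']],[0,m['fy'],m['cy']],[0,0,1]])
    return cv2.projectPoints(np.asarray(P,float).reshape(-1,1,3),m['rvec'],m['tvec'],K,None)[0].reshape(-1,2)
def d2w(p,P):
    P=np.asarray(P,float).reshape(-1,3);c,s=np.cos(p[2]),np.sin(p[2])
    return np.c_[p[0]+c*P[:,0]-s*P[:,1],p[1]+s*P[:,0]+c*P[:,1],P[:,2]]
def onplane(m,uv,z):
    R=cv2.Rodrigues(m['rvec'])[0];C=-R.T@m['tvec']
    d=R.T@np.array([(uv[0]-m['cx'])/m['fx'],(uv[1]-m['cy'])/m['fy'],1])
    return C+d*(z-C[2])/d[2]
E
cat > fit.py <<'E'
from h import *
from plant import viewer,bot
H=[(212,-55,85),(112,-55,85),(112,55,85),(212,55,85)]
L=[(-194,-50,20),(-194,50,20)]
top=np.array([(148,197),(256,208),(246,316),(135,303),(590,243),(585,340),(298,228),(294,307)],float)/[4,3.5]+[260,120]-.4
tP=H+L+[(70,-45,32.5),(70,45,32.5)]
sc=np.array([(421,112),(482,68),(564,107),(506,148),(200,322),(280,380)],float)/[3.3,3]+[180,150]-.4
sP=[(112,55,85),(212,55,85),(212,-55,85),(112,-55,85),(-194,50,20),(-194,-50,20)]
mt,ms=viewer.camera_model("top"),viewer.camera_model("scene")
def r(p,w=(1,1)): return np.r_[w[0]*(proj(mt,d2w(p,tP))-top).ravel(),w[1]*(proj(ms,d2w(p,sP))-sc).ravel()]
for w in((1,1),(1,0),(0,1)):
    f=least_squares(r,[600,0,1.57],args=(w,),x_scale=[100,100,1]);print(f.x,np.round(f.fun,1))
    p=f.x
f=least_squares(r,[600,0,1.57],x_scale=[100,100,1]);p=f.x
c=onplane(mt,(260+516/4,120+286/3.5),35);print("can",c)
co,s=np.cos(p[2]),np.sin(p[2]);d=c[:2]-p[:2];print("in dock",co*d[0]+s*d[1],-s*d[0]+co*d[1])
print("button",onplane(mt,(260+188/4,120+248/3.5),95),onplane(ms,(180+497/3.3,150+88/3),95),d2w(p,[(162,0,95),(86.5,0,52.5),(-140,0,35)]))
for n,uv in dict(spare=(366,161),beaker=(312,158)).items(): print(n,onplane(mt,uv,80))
E
python3 fit.py
```

```text
[533.46555939 -77.10010953   1.49763156] [-1.  -0.5  0.  -1.6  0.1 -1.9 -0.6 -0.3 -0.5 -0.3 -0.3 -1.2  1.  -0.5
  0.2  1.1 -1.8 -1.1 -1.5 -1.2  0.7 -0.9  0.   1.4 -1.5  0.2 -0.2 -1.1]
[531.06315844 -77.68120483   1.4969433 ] [-0.9  0.2  0.2 -0.9  0.2 -1.3 -0.5  0.3 -0.3  0.4 -0.2 -0.5  1.2  0.1
  0.3  1.7 -0.  -0.  -0.  -0.  -0.  -0.  -0.   0.  -0.  -0.  -0.  -0. ]
[536.13162127 -77.20766346   1.49587666] [-0.  -0.   0.  -0.   0.  -0.  -0.  -0.  -0.  -0.  -0.  -0.   0.  -0.
  0.   0.  -1.1 -0.8 -0.7 -0.8  1.5 -0.5  0.8  1.8 -0.9  0.6  0.4 -0.7]
can [ 518.00734979 -206.13251942   35.        ]
in dock -129.8171908546764 5.984647414865968
button [545.82292012  88.33437511  95.        ] [541.65013382 102.8317897   95.        ] [[ 545.30768022   84.46648409   95.        ]
 [ 539.78866712    9.16847287   52.5       ]
 [ 523.23162781 -216.72556081   35.        ]]
spare [ 658.36284803 -121.229062     80.        ]
beaker [669.50235043  72.76567222  80.        ]
```

```bash
cat > plan.py <<'E'
from h import *
from scipy.spatial.transform import Rotation as Ro
def plan(p0,yaw0,wps,w):
    # wps: (pos,yaw,n)
    rows=[]
    for p1,yaw1,n in wps:
        dp=(np.array(p1)-p0)/n;dy=(yaw1-yaw0)/n
        for i in range(n):
            R=Ro.from_euler('xyz',[-np.pi/2,0,yaw0+dy*i]).as_matrix()
            s=R.T@dp; rows.append([[round(float(v)) for v in s],[0,round(float(-np.degrees(dy)),1),0],w])
        p0=np.array(p1);yaw0=yaw1
    print(rows)
E
python3 - <<'E'
from plan import *
from plant import bot
o=bot.get_obs()
plan(o['tool_pos'],o['tcp_rot'][2],[((400,260,300),-1.05,6),((480,-150,300),-1.645,9)],30)
E
```

```text
[[[46, -9, -23], [0, 6.4, 0], 30], [[48, -9, -17], [0, 6.4, 0], 30], [[50, -9, -12], [0, 6.4, 0], 30], [[51, -9, -6], [0, 6.4, 0], 30], [[51, -9, 0], [0, 6.4, 0], 30], [[51, -9, 5], [0, 6.4, 0], 30], [[44, 0, -15], [0, 3.8, 0], 30], [[45, 0, -12], [0, 3.8, 0], 30], [[46, 0, -9], [0, 3.8, 0], 30], [[46, 0, -6], [0, 3.8, 0], 30], [[46, 0, -3], [0, 3.8, 0], 30], [[46, 0, 0], [0, 3.8, 0], 30], [[46, 0, 3], [0, 3.8, 0], 30], [[46, 0, 6], [0, 3.8, 0], 30], [[45, 0, 9], [0, 3.8, 0], 30]]
```

Call:
send_rows:
  moves:
    - [[46,-9,-23],[0,6.4,0],30]
    - [[48,-9,-17],[0,6.4,0],30]
    - [[50,-9,-12],[0,6.4,0],30]
    - [[51,-9,-6],[0,6.4,0],30]
    - [[51,-9,0],[0,6.4,0],30]
    - [[51,-9,5],[0,6.4,0],30]
    - [[44,0,-15],[0,3.8,0],30]
    - [[45,0,-12],[0,3.8,0],30]
    - [[46,0,-9],[0,3.8,0],30]
    - [[46,0,-6],[0,3.8,0],30]
    - [[46,0,-3],[0,3.8,0],30]
    - [[46,0,0],[0,3.8,0],30]
    - [[46,0,3],[0,3.8,0],30]
    - [[46,0,6],[0,3.8,0],30]
    - [[45,0,9],[0,3.8,0],30]
    - [[0,0,0],[0,0,0],30]

```text
time: 2.9
tool_pos: [475.6, -172.3, 304.9]
tcp_rot: [-1.565, 0.001, -1.684]
contact_force: [-0.1, 0.4, 0.5]
grip_width: 30.1
```

```bash
python3 - <<'E'
from plant import bot, viewer
import cv2,pickle
m=viewer.camera_model("wrist");im=viewer.capture("wrist")
cv2.imwrite("pics/w1.png",im);pickle.dump(m,open("m1.pkl","wb"))
o=bot.get_obs();print(o['time'],o['tool_pos'],o['tcp_rot'],o['contact_force'],o['grip_width'])
E
```

```text
2.95 [ 475.36446097 -170.82651207  305.02661317] [-1.56486448  0.00199557 -1.68236132] [ 0.48423234  0.05656595 -0.65551447] 29.88524684785994
```

View pics/w1.png

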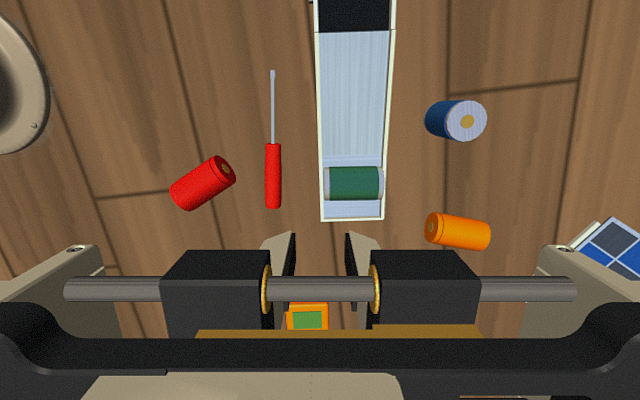

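```bash
python3 - <<'E'
import cv2
a=cv2.imread("pics/w1.png")
cv2.imwrite("pics/w1c.png",cv2.resize(a[130:230,300:400],None,fx=6,fy=6,interpolation=cv2.INTER_CUBIC))
cv2.imwrite("pics/w1d.png",cv2.resize(a[0:60,300:400],None,fx=8,fy=8,interpolation=cv2.INTER_CUBIC))
E
```

```text
(no output)
```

View pics/w1c.png

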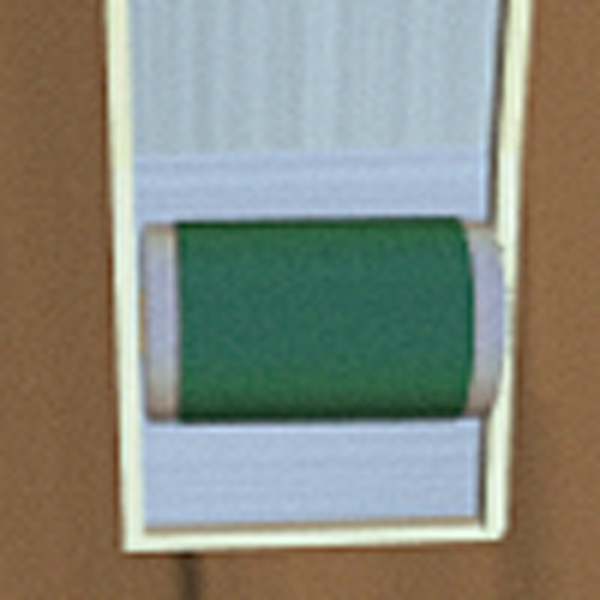

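View pics/w1d.png

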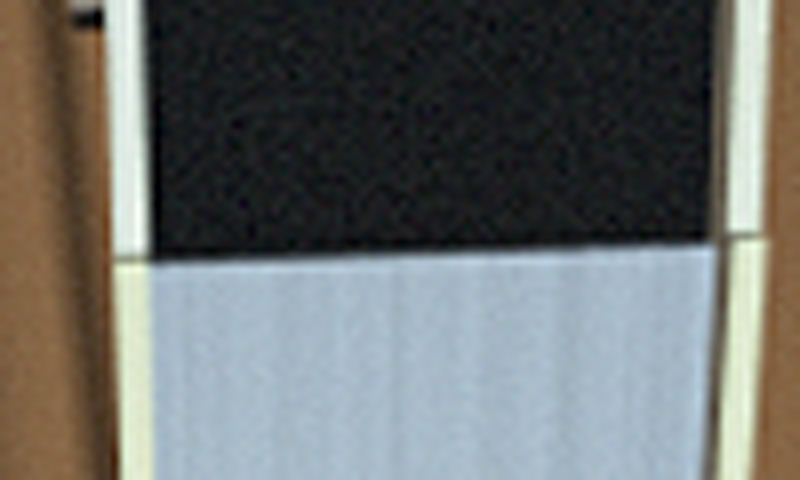

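```bash
cat > fit2.py <<'E'
from h import *
import pickle
m=pickle.load(open("m1.pkl","rb"))
uv=[(300+125/6,130+551/6),(300+502/6,130+541/6),(300+490/6,130+155/6),(300+714/8,243/8),(300+113/8,258/8),(300+768/8,236/8),]
uv=np.array(uv)-.4
P=[(-194,50,20),(-194,-50,20),(-90,-45,10),(70,-45,32.5),(70,50,44.5),(70,-50,44.5)]
f=least_squares(lambda p:(proj(m,d2w(p,P))-uv).ravel(),[533,-77,1.497],x_scale=[100,100,1]);p=f.x
print(p,np.round(f.fun,1))
# canister: outline edges, fit x,y in dock
def res(q):
    # silhouettes of cylinder at q
    a=np.linspace(0,2*np.pi,120)
    pts=[(q[0]+25*np.cos(t),q[1]+s*42,35+25*np.sin(t)) for s in(1,-1) for t in a]
    g=proj(m,d2w(p,pts)); return [g[:,0].min()-(300+140/6),g[:,0].max()-(300+505/6),g[:,1].min()-(130+215/6),g[:,1].max()-(130+421/6)]
g=least_squares(res,[-130,0]);print("can dock",g.x,np.round(g.fun,1))
print(d2w(p,[(-180,0,0),(162,0,95),(g.x[0],g.x[1],35)]))
E
python3 fit2.py
```

```text
[532.57995151 -78.54400793   1.49062941] [-0.   1.1  0.1  0.7 -0.2 -1.2  0.2  1.   0.  -0.6 -0.2 -0.7]
can dock [-126.76655411    1.52584198] [-0.5  0.4 -0.8  0.9]
[[ 518.16535743 -257.96591149    0.        ]
 [ 545.55308618   82.93570528   95.        ]
 [ 520.90740766 -204.78124156   35.        ]]
```

```bash
python3 - <<'E'
from plan import *
from plant import bot
o=bot.get_obs()
plan(o['tool_pos'],o['tcp_rot'][2],[((518,-258,150),-1.651,5),((518,-258,75),-1.651,3)],30)
E
```

```text
[[[16, 31, 10], [0, -0.4, 0], 30], [[16, 31, 10], [0, -0.4, 0], 30], [[17, 31, 10], [0, -0.4, 0], 30], [[17, 31, 10], [0, -0.4, 0], 30], [[17, 31, 10], [0, -0.4, 0], 30], [[0, 25, 0], [0, -0.0, 0], 30], [[0, 25, 0], [0, -0.0, 0], 30], [[0, 25, 0], [0, -0.0, 0], 30]]
```

Call:
send_rows:
  moves:
    - [[16,31,10],[0,-0.4,0],30]
    - [[16,31,10],[0,-0.4,0],30]
    - [[17,31,10],[0,-0.4,0],30]
    - [[17,31,10],[0,-0.4,0],30]
    - [[17,31,10],[0,-0.4,0],30]
    - [[0,25,0],[0,0,0],30]
    - [[0,25,0],[0,0,0],30]
    - [[0,10,0],[0,0,0],30]
    - [[0,0,0],[0,0,0],30]

```text
time: 4.08
tool_pos: [522.9, -248.3, 87.5]
tcp_rot: [-1.56, 0.004, -1.63]
contact_force: [0.4, -0.5, 0.2]
grip_width: 30.1
```

```bash
cat > st.py <<'E'
from plan import *
from plant import bot
o=bot.get_obs();D=(532.6,-78.5,1.4906)
t=o['tool_pos'];d=t[:2]-np.array(D[:2]);c,s=np.cos(D[2]),np.sin(D[2])
print("t",round(o['time'],2),"tcp",t.round(1),"rot",o['tcp_rot'].round(3),"tip in dock x,y,z",round(c*d[0]+s*d[1],1),round(-s*d[0]+c*d[1],1),round(t[2]-22,1),"F",o['contact_force'].round(1),"g",round(o['grip_width'],1))
E
python3 st.py
```

```text
t 4.08 tcp [ 522.9 -248.3   87.5] rot [-1.56   0.004 -1.63 ] tip in dock x,y,z -170.0 -3.9 65.5 F [ 0.4 -0.5  0.2] g 30.1
```

Call:
send_rows:
  moves:
    - [[10,5,-4],[-0.6,1.2,0],30]
    - [[0,15,0],[0,0,0],30]
    - [[0,14,0],[0,0,0],30]
    - [[0,5,0],[0,0,0],30]
    - [[0,0,0],[0,0,0],30]

```text
time: 4.7
tool_pos: [519.0, -258.9, 47.9]
tcp_rot: [-1.569, 0.002, -1.652]
contact_force: [-1.1, 0.2, 0.3]
grip_width: 30.2
```

```bash
python3 st.py; python3 - <<'E'
from plant import viewer
import cv2
cv2.imwrite("pics/w2.png",viewer.capture("wrist"))
a=viewer.capture("scene");cv2.imwrite("pics/s2.png",cv2.resize(a[160:340,180:420],None,fx=3.3,fy=3.3,interpolation=cv2.INTER_CUBIC))
E
```

```text
t 4.7 tcp [ 519.  -258.9   47.9] rot [-1.569  0.002 -1.652] tip in dock x,y,z -180.9 -0.9 25.9 F [-1.1  0.2  0.3] g 30.2
```

View pics/w2.png

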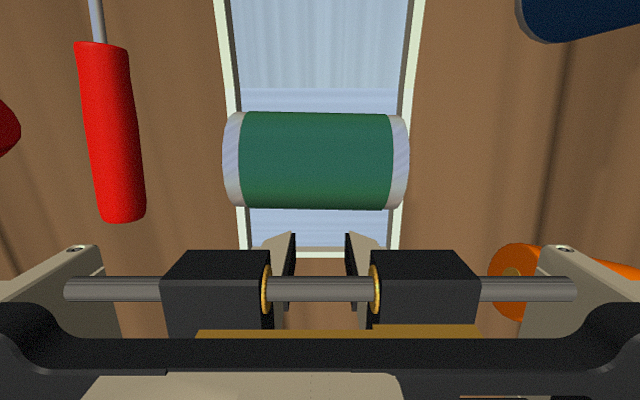

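View pics/s2.png

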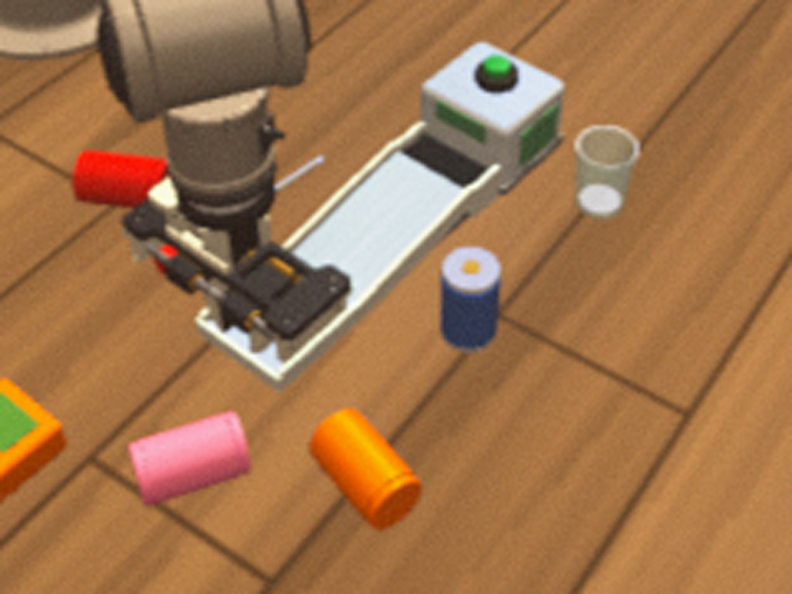

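Call:
send_rows:
  moves:
    - [[-5,0,0],[0,0,0],30]
    - [[-5,0,0],[0,0,0],30]
    - [[-5,0,0],[0,0,0],30]
    - [[-4,0,0],[0,0,0],30]
    - [[-4,0,0],[0,0,0],30]
    - [[-4,0,0],[0,0,0],30]
    - [[-5,0,0],[0,0,0],30]
    - [[-5,0,0],[0,0,0],30]
    - [[-5,0,0],[0,0,0],30]

```text
time: 5.92
tool_pos: [523.6, -214.4, 49.7]
tcp_rot: [-1.566, 0.0, -1.651]
contact_force: [0.9, 0.2, -0.4]
grip_width: 29.8
```

```bash
python3 st.py; python3 - <<'E'
from plant import viewer
import cv2
cv2.imwrite("pics/w3.png",viewer.capture("wrist"))
E
```

```text
t 5.92 tcp [ 523.6 -214.4   49.7] rot [-1.566  0.    -1.651] tip in dock x,y,z -136.2 -1.9 27.7 F [ 0.9  0.2 -0.4] g 29.8
```

View pics/w3.png

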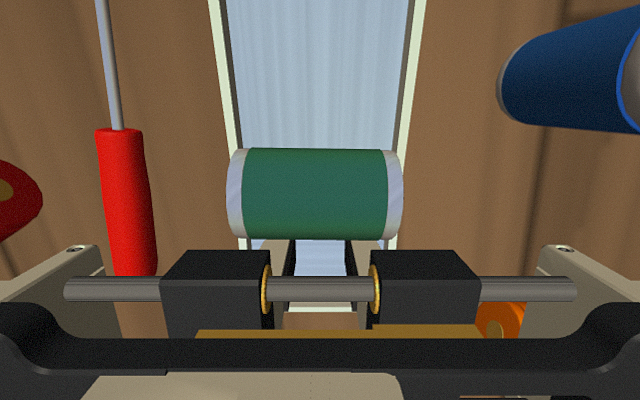

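Call:
send_rows:
  moves:
    - [[-5,0.5,0],[-0.2,0,0],30]
    - [[-5,0,0],[0,0,0],30]
    - [[-5,-0.5,0],[0,0,0],30]
    - [[-5,-0.5,0],[0,0,0],30]
    - [[-5,-0.5,0],[0,0,0],30]
    - [[-5,-0.5,0],[0,0,0],30]
    - [[-5,-0.5,0],[0,0,0],30]
    - [[-5,-0.5,0],[0,0,0],30]

```text
time: 6.98
tool_pos: [527.3, -171.9, 52.7]
tcp_rot: [-1.569, -0.0, -1.651]
contact_force: [0.7, -1.3, 0.5]
grip_width: 30.4
```

```bash
python3 st.py; python3 - <<'E'
from plant import viewer
import cv2
cv2.imwrite("pics/w4.png",viewer.capture("wrist"))
E
```

```text
t 6.97 tcp [ 527.3 -171.9   52.7] rot [-1.569 -0.    -1.651] tip in dock x,y,z -93.5 -2.2 30.7 F [ 0.7 -1.3  0.5] g 30.4
```

View pics/w4.png

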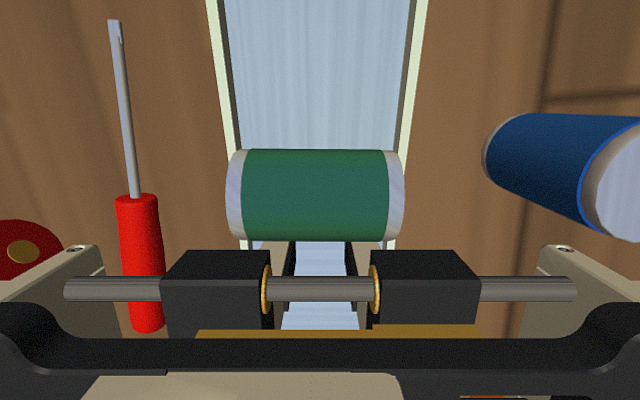

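Call:
send_rows:
  moves:
    - [[-6,-0.8,0],[0,0,0],30]
    - [[-6,-0.8,0],[0,0,0],30]
    - [[-6,-0.8,0],[0,0,0],30]
    - [[-6,-0.8,0],[0,0,0],30]
    - [[-6,-0.8,0],[0,0,0],30]
    - [[-6,-0.8,0],[0,0,0],30]
    - [[-6,-0.8,0],[0,0,0],30]
    - [[-6,-0.8,0],[0,0,0],30]
    - [[-6,-0.8,0],[0,0,0],30]
    - [[-6,-0.8,0],[0,0,0],30]

```text
time: 8.28
tool_pos: [532.3, -107.6, 61.4]
tcp_rot: [-1.569, -0.0, -1.651]
contact_force: [-0.6, -1.3, 1.8]
grip_width: 29.9
```

```bash
python3 st.py; python3 - <<'E'
from plant import viewer
import cv2
cv2.imwrite("pics/w5.png",viewer.capture("wrist"))
E
```

```text
t 8.28 tcp [ 532.3 -107.6   61.4] rot [-1.569 -0.    -1.651] tip in dock x,y,z -29.0 -2.1 39.4 F [-0.6 -1.3  1.8] g 29.9
```

View pics/w5.png

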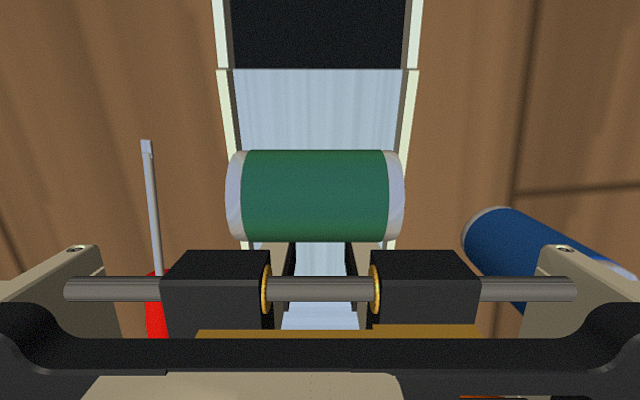

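Call:
send_rows:
  moves:
    - [[-6,-0.8,0],[0,0,0],30]
    - [[-6,-0.8,0],[0,0,0],30]
    - [[-6,-0.8,0],[0,0,0],30]
    - [[-6,-0.8,0],[0,0,0],30]
    - [[-6,-0.8,0],[0,0,0],30]
    - [[-6,-0.8,0],[0,0,0],30]
    - [[-6,-0.8,0],[0,0,0],30]
    - [[-5,-0.7,0],[0,0,0],30]
    - [[-4,-0.5,0],[0,0,0],30]

```text
time: 9.45
tool_pos: [536.6, -52.5, 68.7]
tcp_rot: [-1.569, 0.0, -1.651]
contact_force: [0.0, -1.2, 0.1]
grip_width: 29.8
```

```bash
python3 st.py; python3 - <<'E'
from plant import viewer
import cv2
cv2.imwrite("pics/w6.png",viewer.capture("wrist"))
E
```

```text
t 9.45 tcp [536.6 -52.5  68.7] rot [-1.569  0.    -1.651] tip in dock x,y,z 26.2 -1.9 46.7 F [ 0.  -1.2  0.1] g 29.8
```

View pics/w6.png

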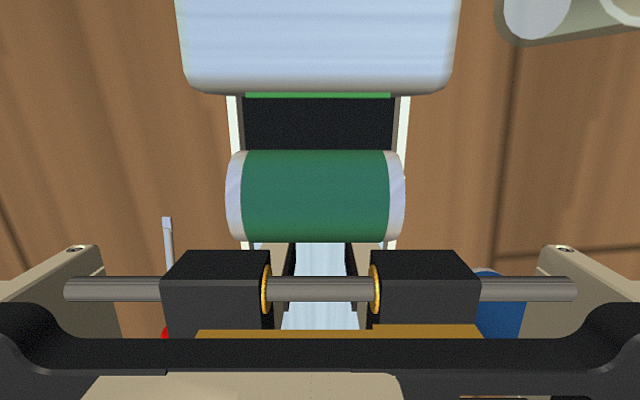

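Call:
send_rows:
  moves:
    - [[-4,-0.3,0],[0,0,0],30]
    - [[-4,0,0],[0,0,0],30]
    - [[-4,0,0],[0,0,0],30]
    - [[-4,0,0],[0,0,0],30]
    - [[-4,0,0],[0,0,0],30]
    - [[-3,0,0],[0,0,0],30]

```text
time: 10.25
tool_pos: [538.2, -27.3, 68.7]
tcp_rot: [-1.57, 0.001, -1.651]
contact_force: [0.6, 0.5, 0.1]
grip_width: 29.7
```

```bash
python3 st.py; python3 - <<'E'
from plant import viewer
import cv2
cv2.imwrite("pics/w7.png",viewer.capture("wrist"))
E
```

```text
t 10.25 tcp [538.2 -27.3  68.7] rot [-1.570e+00  1.000e-03 -1.651e+00] tip in dock x,y,z 51.5 -1.5 46.7 F [0.6 0.5 0.1] g 29.7
```

View pics/w7.png

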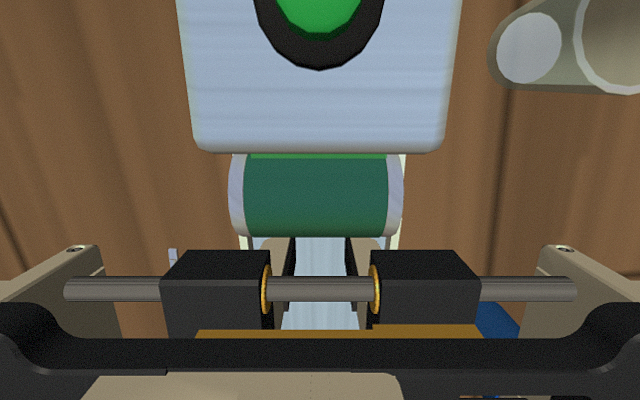

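Call:
send_rows:
  moves:
    - [[0,0,0],[0,0,0],30]
    - [[0,0,0],[0,0,0],30]
    - [[4,0,0],[0,0,0],30]
    - [[5,0,0],[0,0,0],30]
    - [[5,-10,0],[0,0,0],10]
    - [[0,-40,0],[0,0,0],0]
    - [[0,-50,0],[0,0,0],0]
    - [[0,-40,0],[0,0,0],0]
    - [[0,0,0],[0,0,0],0]

```text
time: 11.42
tool_pos: [536.8, -44.2, 215.4]
tcp_rot: [-1.569, 0.001, -1.653]
contact_force: [0.8, -0.5, -1.5]
grip_width: 0.6
```

```bash
python3 st.py; python3 - <<'E'
from plant import viewer
import cv2,pickle
m=viewer.camera_model("wrist");cv2.imwrite("pics/w8.png",viewer.capture("wrist"));pickle.dump(m,open("m8.pkl","wb"))
a=viewer.capture("scene");cv2.imwrite("pics/s8.png",cv2.resize(a[140:320,200:440],None,fx=3.3,fy=3.3,interpolation=cv2.INTER_CUBIC))
E
```

```text
t 11.43 tcp [536.8 -44.2 215.4] rot [-1.569e+00  1.000e-03 -1.653e+00] tip in dock x,y,z 34.5 -1.5 193.4 F [ 0.8 -0.5 -1.5] g 0.6
```

View pics/w8.png

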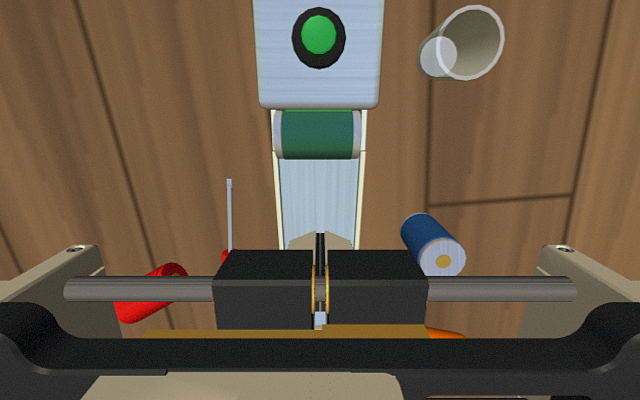

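View pics/s8.png

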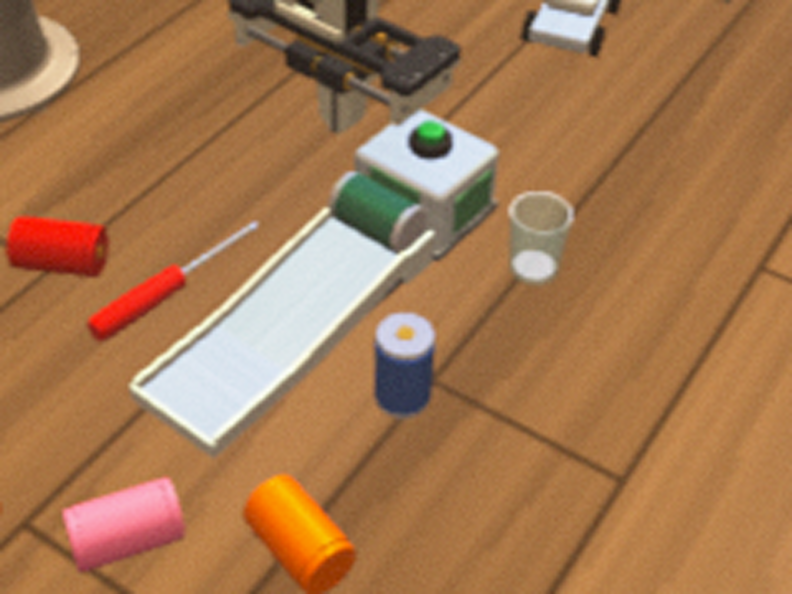

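```bash
python3 - <<'E'
from h import *
import pickle
from plant import viewer
m=pickle.load(open("m8.pkl","rb"));D=(532.6,-78.5,1.4906)
a=cv2.imread("pics/w8.png").astype(int)
def g(a): 
    k=((a[...,1]>130)&(a[...,1]-a[...,2]>70)&(a[...,1]-a[...,0]>60)).astype(np.uint8);n,l,s,c=cv2.connectedComponentsWithStats(k);i=1+np.argmax(s[1:,4]);return c[i],s[i]
uw,s=g(a);print(uw,s)
mt,ms=viewer.camera_model("top"),viewer.camera_model("scene")
ut,st=g(cv2.imread("pics/top0.png").astype(int));us,ss=g(cv2.imread("pics/scene0.png").astype(int));print(ut,st,us,ss)
f=least_squares(lambda P:np.r_[proj(m,P)[0]-uw,proj(mt,P)[0]-ut,proj(ms,P)[0]-us],[545,83,95]);print(f.x,f.fun.round(1))
for z in(90,95,100,105):
    w=onplane(m,uw,z);d=w[:2]-D[:2];c,s_=np.cos(D[2]),np.sin(D[2]);print(z,w.round(1),c*d[0]+s_*d[1],-s_*d[0]+c*d[1])
# canister seat check
aa=np.linspace(0,2*np.pi,120);p=D
pts=[(86.5+25*np.cos(t),q*42,52.5+25*np.sin(t)) for q in(1,-1) for t in aa];gg=proj(m,d2w(p,pts));print("can px pred",gg.min(0),gg.max(0)); print("stop edge",proj(m,d2w(p,[(112,55,85),(112,-55,85)])))
E
```

```text
[318.1223092   34.10273973] [ 301   15   35   39 1022]
[306.2173913  190.08695652] [304 188   6   5  23] [330.19354839 178.93548387] [327 177   8   5  31]
[546.24652083  88.67217891 107.4035919 ] [ 0.1 -0.2  0.5 -0.1 -0.6  0.2]
90 [546.4  92.2  90. ] 171.22463106638145 -0.10864158013939651
95 [546.4  91.1  95. ] 170.1855528777889 -0.12334879902083706
100 [546.3  90.1 100. ] 169.14647468919637 -0.13805601790216393
105 [546.2  89.1 105. ] 168.10739650060384 -0.1527632367834908
can px pred [273.4223891  110.21461809] [363.05541642 160.35427266]
stop edge [[256.29897404 110.40150511]
 [380.00661769 110.32020678]]
```

Call:
send_rows:
  moves:
    - [[-30,0,0],[0,0,0],0]
    - [[-30,0,0],[0,0,0],0]
    - [[-30,5,0],[0,0,0],0]
    - [[-24,20,-1],[0,0,0],0]
    - [[-15,20,-1],[0,0,0],0]
    - [[0,15,0],[0,0,0],0]
    - [[0,0,0],[0,0,0],0]

```text
time: 12.4
tool_pos: [537.8, 87.1, 140.7]
tcp_rot: [-1.594, 0.0, -1.655]
contact_force: [-0.3, -0.5, 0.2]
grip_width: 0.9
```

```bash
python3 st.py; python3 - <<'E'
from plant import viewer
import cv2
a=viewer.capture("scene");cv2.imwrite("pics/s9.png",cv2.resize(a[120:220,260:400],None,fx=5,fy=5,interpolation=cv2.INTER_CUBIC))
E
```

```text
t 12.4 tcp [537.8  87.1 140.7] rot [-1.594  0.    -1.655] tip in dock x,y,z 165.5 8.0 118.7 F [-0.3 -0.5  0.2] g 0.9
```

View pics/s9.png

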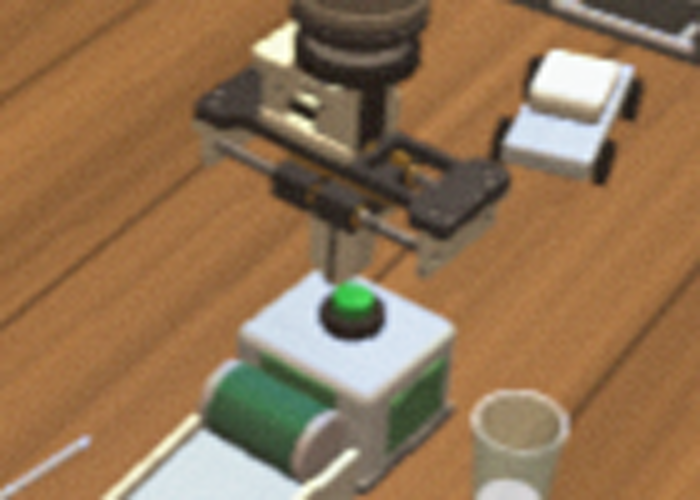

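Call:
send_rows:
  moves:
    - [[-3,0,8],[1.3,0,0],0]
    - [[0,4,0],[0,0,0],0]
    - [[0,0,0],[0,0,0],0]

```text
time: 12.82
tool_pos: [548.3, 88.1, 138.6]
tcp_rot: [-1.565, 0.001, -1.657]
contact_force: [0.1, 0.3, -0.0]
grip_width: 0.4
```

```bash
python3 st.py
```

```text
t 12.82 tcp [548.3  88.1 138.6] rot [-1.565e+00  1.000e-03 -1.657e+00] tip in dock x,y,z 167.3 -2.3 116.6 F [ 0.1  0.3 -0. ] g 0.4
```

Down stepwise, watching the force.

Call:
send_rows:
  moves:
    - [[0,4,-1],[-0.3,0,0],0]
    - [[0,3,0],[0,0,0],0]
    - [[0,3,0],[0,0,0],0]
    - [[0,0,0],[0,0,0],0]

```text
time: 13.32
tool_pos: [547.6, 88.0, 128.6]
tcp_rot: [-1.57, 0.001, -1.657]
contact_force: [0.6, -0.9, 1.3]
grip_width: 0.4
```

Call:
send_rows:
  moves:
    - [[0,2,0],[0,0,0],0]
    - [[0,2,0],[0,0,0],0]
    - [[0,0,0],[0,0,0],0]

```text
time: 13.7
tool_pos: [547.6, 88.0, 125.0]
tcp_rot: [-1.569, 0.001, -1.657]
contact_force: [-1.1, 0.1, 3.4]
grip_width: 0.5
```

```bash
python3 st.py
```

```text
t 13.7 tcp [547.6  88.  125. ] rot [-1.569e+00  1.000e-03 -1.657e+00] tip in dock x,y,z 167.2 -1.6 103.0 F [-1.1  0.1  3.4] g 0.5
```

Contact with the spring; going on.

Call:
send_rows:
  moves:
    - [[0,2,0],[0,0,0],0]
    - [[0,0,0],[0,0,0],0]

```text
time: 13.95
tool_pos: [547.6, 88.0, 123.4]
tcp_rot: [-1.569, 0.001, -1.657]
contact_force: [-1.5, -0.3, 4.4]
grip_width: 0.7
```

Call:
send_rows:
  moves:
    - [[0,2,0],[0,0,0],0]
    - [[0,0,0],[0,0,0],0]

```text
time: 14.2
tool_pos: [547.6, 88.0, 123.5]
tcp_rot: [-1.568, 0.001, -1.657]
contact_force: [-2.8, -1.5, 4.1]
grip_width: 0.9
```

Call:
send_rows:
  moves:
    - [[0,1,0],[0,0,0],0]
    - [[0,0,0],[0,0,0],0]

```text
time: 14.45
tool_pos: [547.5, 88.0, 123.5]
tcp_rot: [-1.567, 0.001, -1.657]
contact_force: [-0.9, -0.5, 5.3]
grip_width: 0.4
```

Call:
send_rows:
  moves:
    - [[0,5,0],[0,0,0],0]
    - [[0,5,0],[0,0,0],0]

```text
time: 14.7
tool_pos: [547.9, 88.1, 122.3]
tcp_rot: [-1.562, 0.001, -1.656]
contact_force: [-19.3, -1.2, 50.9]
grip_width: 0.6
```

```bash
python3 st.py; python3 - <<'E'
from plant import viewer
import cv2
a=viewer.capture("scene");cv2.imwrite("pics/s10.png",cv2.resize(a[120:220,260:400],None,fx=5,fy=5,interpolation=cv2.INTER_CUBIC))
E
```

```text
t 14.7 tcp [547.9  88.1 122.3] rot [-1.562e+00  1.000e-03 -1.656e+00] tip in dock x,y,z 167.3 -1.9 100.3 F [-19.3  -1.2  50.9] g 0.6
```

View pics/s10.png

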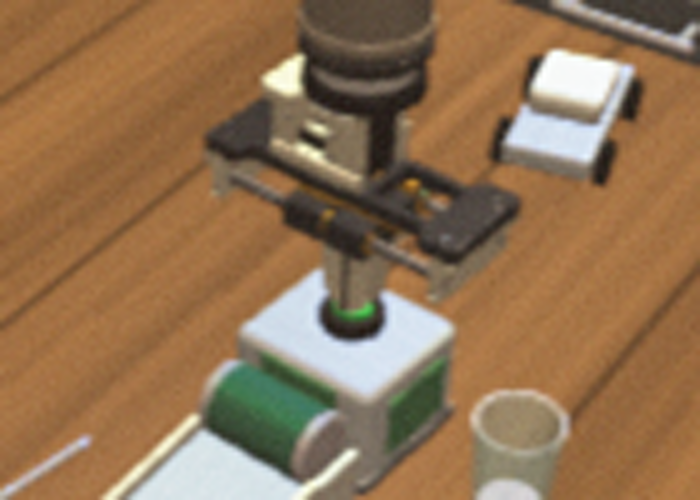

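Call:
send_rows:
  moves:
    - [[0,-5,0],[0,0,0],0]
    - [[0,-15,0],[0,0,0],0]
    - [[0,-30,0],[0,0,0],0]
    - [[10,-40,0],[0,0,0],0]
    - [[30,-30,0],[0,0,0],0]
    - [[30,-20,0],[0,0,0],0]
    - [[30,0,0],[0,0,0],0]
    - [[30,0,0],[0,0,0],0]
    - [[0,0,0],[0,0,0],0]

```text
time: 15.88
tool_pos: [536.0, -44.7, 269.2]
tcp_rot: [-1.56, 0.0, -1.655]
contact_force: [0.4, 0.4, 0.3]
grip_width: 0.6
```

```bash
python3 st.py; python3 - <<'E'
from plant import viewer
import cv2
a=viewer.capture("wrist");cv2.imwrite("pics/w11.png",a)
a=viewer.capture("scene");cv2.imwrite("pics/s11.png",cv2.resize(a[140:320,200:440],None,fx=3.3,fy=3.3,interpolation=cv2.INTER_CUBIC))
E
```

```text
t 15.88 tcp [536.  -44.7 269.2] rot [-1.56   0.    -1.655] tip in dock x,y,z 34.0 -0.7 247.2 F [0.4 0.4 0.3] g 0.6
```

View pics/w11.png

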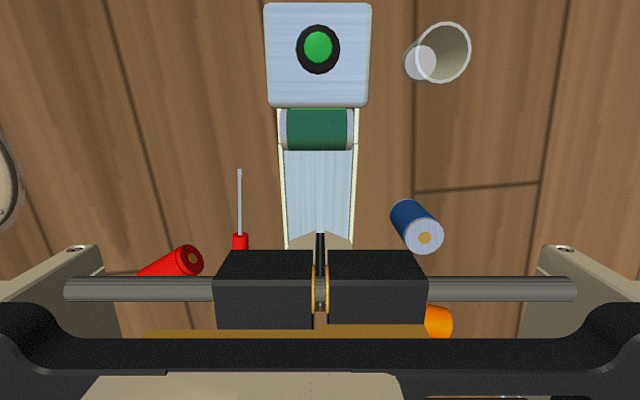

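View pics/s11.png

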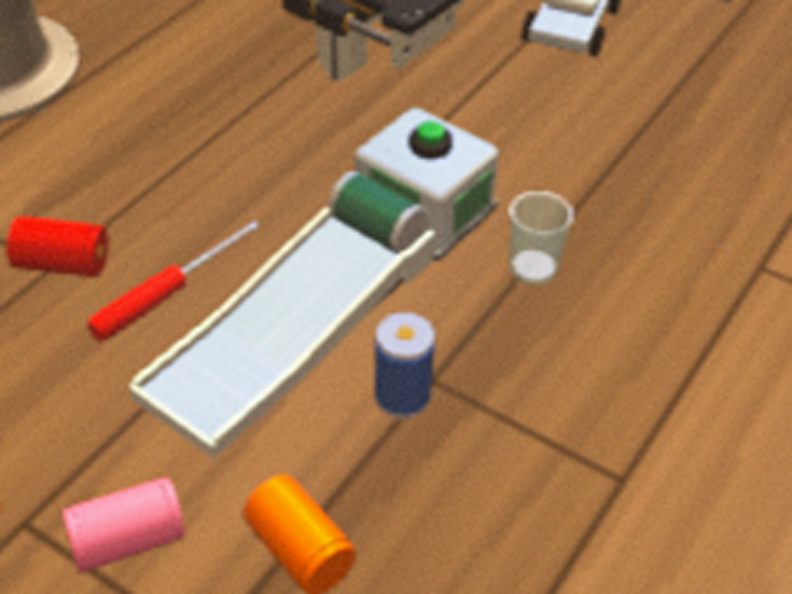

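```bash
python3 -c "
from plant import bot
print(bot.close_job())"
```

```text
the job is handed in; nothing more can be done
None
```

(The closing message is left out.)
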